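# Fit the filter cell to a rearing chamber's vent neck and hold it home

## Robot

A 6-joint arm with a two-finger parallel gripper is mounted at the origin on the work surface. World frame = base frame: x ahead of the robot, y to its left, z up, the work surface at z = 0. Lengths are in mm, angles in degrees, forces in N, time in s.
With the tool pointing down it reaches from about 375 to 925 mm from the base axis. Payload 5.7 kg.
Tool frame: the origin (TCP) lies midway between the tips of the shut fingers; the grasp point (between the pads) lies hold_point_z behind it (hold_point_z is the distance from the TCP to the grasp point, in mm); z points along the fingers, y is the direction in which the jaws open and shut (so a half turn about z gives the same grasp; the last joint's range is limited). The gripper opens to 85 mm and grips with 20 to 120 N. Pads are 22 mm wide; open, the fingers measure 114 mm over their backs; the gripper's body (76 mm by 85 mm) begins 54 mm behind the grasp point. The pads swing forward as they close: fully open they stand 13 mm farther back than shut.
Start: joints at [67.374, 20.558, 86.54, -0, 72.909, -6.595], TCP at [165.691, 576.636, 231.267] pointing down, gripper open.
Joint ranges: [-170.27, 170.27], [-57.76, 135], [12.27, 136.19], [-55.21, 235.2], [11.17, 155.16], [-170.74, 170.74]. Speed limits (degrees/s): [136.94, 136.94, 180, 180, 180, 180].

## Interface

Orientations are given as [roll, pitch, yaw] about the fixed x, y, z axes, in that order (R = Rz(yaw) Ry(pitch) Rx(roll)).
In Python, from station import read_state, read_camera, close_job, hold_point_z gives the robot as it stands. The module is installed in compiled form; this text tells all that it offers.
- The arm moves only by the tool arm_command, never from a script. Its argument "targets" is a list of rows, each an object with "twist": the turn, a rotation vector about the tool's x, y, z in degrees, a list of three; "linear": the shift along the tool's x, y, z in m, a list of three; "gripper": the closure, from -1 (fully open) to 1 (shut), so that 0 is half open. In form: [{"twist": [wx, wy, wz], "linear": [tx, ty, tz], "gripper": gripper}, ...]. A call has 1 to 8 rows; each row shifts and turns the commanded pose from where the row before left it, along the tool's axes as they then stand; what a row does not reach is not made up. A row lasts 1/8 s, in which the tool goes at most 62.5 mm and 10.7 degrees, less where a joint would pass 70% of its speed; a pose out of reach is approached as far as the arm can. A call is refused whole if a number of a shift passes 0.0625 or a number of a turn 10.7, either way. A call with a gripper value outside its range is refused whole. The fingers move at their own pace and stop on an object; "squeeze" is the grip in N (left out, the last holds). Time passes only in rows, so rows that do not move let the fingers close. It gives the time, the measured TCP pose, the force and the opening at its end, in the units of the state.
- read_state(): the state, without advancing time (a new reading comes with each control period).
- read_camera(name): name is "scene" or "side" or "wrist"; returns a dict with "image" (480x640x3 uint8, red, green, blue), "vertical_fov" (degrees; the focal length in pixels is half the picture's height over the tangent of half this angle, whatever the lens; pixels are square), "cx", "cy" (the principal point, pixels), "world_from_camera" (4x4, takes a point from camera to world coordinates). Camera axes: x right, y down, z forward; pixel columns grow to the right and rows downward; lengths in mm; the calibration is good to about 2 mm. A picture is of the moment at which its call begins. There is no depth.
- close_job(): hands the job in, once; it reports no verdict.
The state is a dict: "time": time; "q": joint angles; "joint_velocities": joint speeds; "joint_efforts": joint torques, N m; "ee_pos": TCP position; "tool_rot": TCP orientation; "force": force on the tool from outside, world axes, zero at the start; "moment": the same for the moment, N m; "width": opening from 0.0 (shut) to 1.0 (fully open).
Only numpy, scipy, OpenCV 4.12 (cv2) and the standard library are available. Lean on these libraries where they do the work, as an engineer would, in place of code of your own. Each camera call takes 0.05 s, during which the arm holds its last target. There are 200 camera calls.

## Task

Take the hinged steel leaf of the insect-rearing chamber by its red bar and flip it right over, so that its orange sprung seal faces up around the vent neck. Then fetch the blue knurled filter cell, set it open end down over the neck and turn it until its hidden keyways drop over the cross pin, push it fully home against the spring of the seal, and finish still holding it there with the gripper, pushed home. Leave the vials, jar, dish and forceps where they are.

Things in the scene. Friction and masses are not known exactly. Their poses are not given: they have to be found in the camera images.
- neck (a point): On the upright axis of the vent neck, 70 mm above the table: the height of the leaf's upper face once flipped over. The neck rises from the rearing chamber, a fixed white box 130 x 100 x 62 mm with a grey lid 3 mm wider all round, at another place and yaw each time. Axes of the chamber: z up, y from the neck to the leaf's hinge, x along the hinge.
- neck_top (a point): Middle of the neck's flat top, 28 mm above point neck, same axes. The neck is a bare metal cylinder of 36 mm diameter; its last 5 mm taper to 29 mm.
- pin_mid (a point): Middle of the cross pin, on the neck's axis 15.5 mm above point neck; axes of the chamber, not of the pin. The level metal pin, 5 mm thick, sticks out 6 mm on both sides of the neck (48 mm tip to tip). The level direction in which it points is different each time and not told by this entry.
- hinge (a point): Middle of the leaf's hinge axis, 65 mm from the neck axis along the chamber's +y, 68 mm above the table. The axis is level, along the chamber's x.
- leaf (a joint): Angle of the leaf, rad: 0 = lying out level, away from the neck; pi/2 = upright; pi = flipped over, level around the neck (end stop). Starts at 0 to 0.5. Stiff hinge: it stays where it is left; about 3 N at the bar turns it. The leaf is a round steel plate 4 mm thick, 84 mm across, with a 52 mm hole whose centre is 65 mm from the hinge.
- bar (a point): Middle of the leaf's red grip bar: round, 10 mm thick, 60 mm long, parallel to the hinge and 145 mm from it, held by two arms; 38 mm lie free between its centre line and the plate's rim. It can be pinched from above at any leaf angle and turns between the fingers. At 0 and pi it is 68 mm above the table, over free space.
- seal (a joint): Compression of the orange sprung seal ring (54 mm inside, 76 mm outside diameter) on the leaf, m: 0 = free, 6 mm proud of the leaf; 0.006 = flush, end stop. The spring gives 2 N when free, 11 N when flush. It is under the leaf at first; once flipped it lies face up around the neck and the cell's lower rim presses on it.
- cell: Blue knurled filter cell, a round cap 62 mm diameter, 36 mm tall, 100 to 185 g, white mesh top, standing open end down on the table left or right of the chamber. Origin at the centre of its lower rim, z up. Its rim stops on the pin 18 mm above point neck unless its keyways stand over the pin within about 5 degrees; then it slides to the seal (6 mm) and can be pressed to 0.
- cell_top (a point): Middle of the cell's top, 36 mm above its rim; axes of the cell. Bore 39 mm diameter, 33 mm deep. Inside, hidden by wall and top, four keyways 10 mm wide run up the whole bore from the rim, a quarter turn apart along the cell's +x, +y, -x, -y, and take the two pin ends. There is no catch: let go, the spring lifts the cell.
- vial_a: Capped sample vial, 40 mm diameter at the cap, 72 mm tall, standing on the table left or right of the chamber; origin under its base. Leave alone.
- vial_b: Another such vial, behind the chamber. Leave alone.
- vial_c: Another such vial, behind the chamber. Leave alone.
- jar: Closed jar, 72 mm diameter, 100 mm tall, behind the chamber; origin under its base. Leave alone.
- dish: Covered flat glass dish, 92 mm diameter, 15 mm tall, near the robot's right; origin under its base. Leave alone.
- forceps: Long steel forceps, 240 mm, lying flat on the left; origin under the middle. Leave alone.
There are look-alikes about, which are no part of the job. What is meant by the cell is not yellow, and is the smaller of those in its own colour.

How it is judged:
By the outcome, as a careful person would: the job done as asked, in the order asked, and still so for the second after the job is handed in, while the arm keeps its last pose, push and grip.
It also fails if it takes over 72 s, if anything falls off the work surface, if the arm or the gripper's body presses on something with over 40 N, if the wrist force passes 120 N, or if a joint passes its speed limit or range.

## Working session

There is one attempt and no reset: what is moved stays moved. The work goes in short steps, Python scripts to look and compute and a tool call to move; the robot and the scene stay as the last step left them, time stands still between calls to the robot, and variables do not carry over. Pictures are saved under pics/ and viewed, about 8 in all and at most 12, crops included, and the job is handed in when it is done.

Besides the shell and the picture viewer there is one more tool, called after "Request:" as name(argument=value, ...) on one line, values as JSON. arm_command: Moves the arm, as the interface text tells. Its arguments: {"type":"object","properties":{"targets":{"type":"array","items":{"type":"object","properties":{"twist":{"type":"array","items":{"type":"number"}},"linear":{"type":"array","items":{"type":"number"}},"gripper":{"type":"number"}}}},"squeeze":{"type":"number"}},"required":["targets"]}

```bash
mkdir -p pics; cat > h.py <<'E'
import numpy as np, cv2
from station import *
def cam(n,save=None):
    c=read_camera(n); c['f']=240/np.tan(np.radians(c['vertical_fov']/2))
    if save: cv2.imwrite('pics/'+save,c['image'][:,:,::-1])
    return c
def ray(c,u,v):
    T=np.array(c['world_from_camera']); d=T[:3,:3]@np.array([(u-c['cx'])/c['f'],(v-c['cy'])/c['f'],1]); return T[:3,3],d
def onz(c,u,v,z):
    o,d=ray(c,u,v); return o+d*(z-o[2])/d[2]
def proj(c,p):
    T=np.array(c['world_from_camera']); q=T[:3,:3].T@(np.array(p)-T[:3,3]); return q[:2]/q[2]*c['f']+[c['cx'],c['cy']]
E
python3 - <<'E'
from h import *
a=cam('scene'); b=cam('side'); w=cam('wrist')
import pickle; pickle.dump([a,b],open('c0.pkl','wb'))
im=np.hstack([a['image'],b['image']])
cv2.imwrite('pics/a.png',a['image'][:,:,::-1]);cv2.imwrite('pics/b.png',b['image'][:,:,::-1])
for c in(a,b,w): print(c['f'],c['cx'],c['cy'],np.round(c['world_from_camera'],3).tolist())
print(read_state(),hold_point_z)
E
```

```text
442.1714221087612 321.7664795490538 235.91570308263496 [[0.501, 0.731, -0.464, 1039.864], [0.866, -0.422, 0.27, -260.417], [0.002, -0.537, -0.844, 940.075], [0.0, 0.0, 0.0, 1.0]]
557.9055217426974 313.99177243686404 239.60502821678918 [[0.696, -0.488, 0.527, -254.77], [-0.718, -0.461, 0.522, -796.056], [-0.012, -0.741, -0.671, 1110.88], [0.0, 0.0, 0.0, 1.0]]
364.4984148830007 324.3189695004728 241.36852021002065 [[0.276, 0.924, 0.265, 97.396], [0.961, -0.265, -0.078, 594.843], [-0.002, 0.276, -0.961, 372.89], [0.0, 0.0, 0.0, 1.0]]
{'time': 0.15, 'q': array([ 6.73744268e+01,  2.05906512e+01,  8.65860555e+01, -6.11194168e-04,
        7.29081883e+01, -6.59240483e+00]), 'joint_velocities': array([-0.03981551, -0.03741532, -0.12651545, -0.06210824,  0.08133497,
        0.0439071 ]), 'joint_efforts': array([-1.29425622e-03, -5.28034544e+01, -2.78928870e+01, -2.08916604e-04,
        8.31954269e-03,  8.21344571e-06]), 'ee_pos': array([165.49582954, 576.16585762, 230.61514936]), 'tool_rot': array([-1.79915599e+02, -9.16633346e-03,  1.63967005e+02]), 'force': array([-1.0021605 ,  1.05350863, -0.42407151]), 'moment': array([0.05315381, 0.02090073, 0.00141908]), 'width': 1.0033069588674237} 18.700000000000003
```

View pics/a.png

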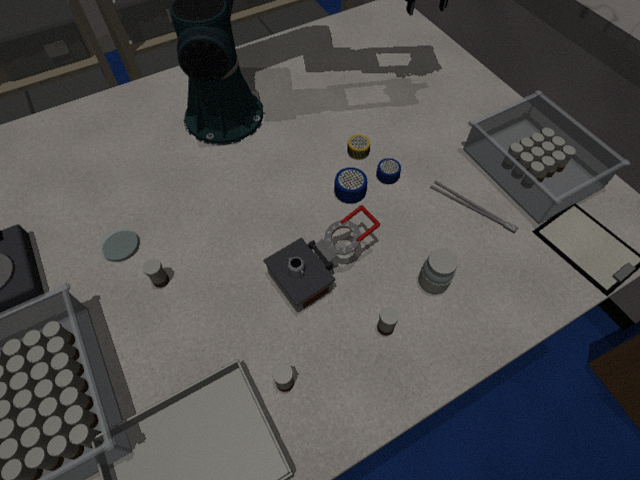

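View pics/b.png

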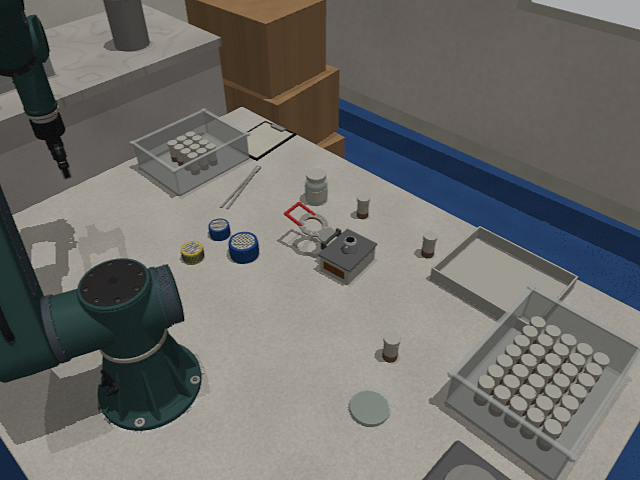

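The scene view shows the neck at about (297,263), the red bar at about (368,222), the small blue cell at (389,170), the larger blue one at (350,185) and the yellow one at (358,146). The side view shows the neck at (350,239), the bar at about (293,210) and the small cell at (219,229).

```bash
python3 - <<'E'
from h import *
import pickle; a,b=pickle.load(open('c0.pkl','rb'))
def tri(p,q):
    (o1,d1),(o2,d2)=ray(a,*p),ray(b,*q)
    s=np.linalg.lstsq(np.c_[d1,-d2],o2-o1,rcond=None)[0]; x,y=o1+d1*s[0],o2+d2*s[1]
    return np.round((x+y)/2,1),round(np.linalg.norm(x-y),1)
def blobs(c,lo,hi):
    h=cv2.cvtColor(c['image'],cv2.COLOR_RGB2HSV); m=cv2.inRange(h,lo,hi)
    n,_,s,ce=cv2.connectedComponentsWithStats(m); return [(s[i].tolist(),np.round(ce[i],1).tolist()) for i in range(1,n) if s[i][4]>25]
for c in(a,b):
    print('blue',blobs(c,(105,120,60),(125,255,255))); print('red',blobs(c,(0,170,90),(6,255,255)),blobs(c,(174,170,90),(180,255,255)))
print('neck',tri((297,261),(350,239)))
print('cell',onz(a,389.5,163,36),onz(b,219,224,36))
C=np.hstack([cv2.resize(a['image'][180:320,250:400],(400,373),interpolation=cv2.INTER_CUBIC),cv2.resize(b['image'][180:320,250:400],(400,373),interpolation=cv2.INTER_CUBIC)])
cv2.imwrite('pics/c.png',C[:,:,::-1])
E
```

```text
blue [([323, 0, 18, 15, 173], [332.5, 6.6]), ([104, 50, 26, 35, 359], [117.0, 66.8]), ([378, 159, 23, 16, 76], [389.0, 167.2]), ([335, 168, 32, 24, 175], [350.8, 180.3]), ([360, 316, 280, 164, 18723], [521.2, 426.6])]
red [([341, 206, 38, 35, 171], [362.6, 220.9])] []
blue [([335, 99, 305, 212, 20302], [497.6, 201.9]), ([209, 219, 20, 20, 98], [218.8, 228.5]), ([229, 232, 29, 29, 215], [244.3, 246.0]), ([606, 422, 34, 58, 1003], [628.0, 460.1]), ([0, 439, 27, 41, 567], [8.6, 465.7])]
red [([284, 202, 31, 24, 127], [296.7, 212.3])] []
neck (array([608.3, -73.7,  98.8]), np.float64(6.8))
cell [432.0422564  304.75176856  36.        ] [444.78859854 293.99562194  36.        ]
```

View pics/c.png

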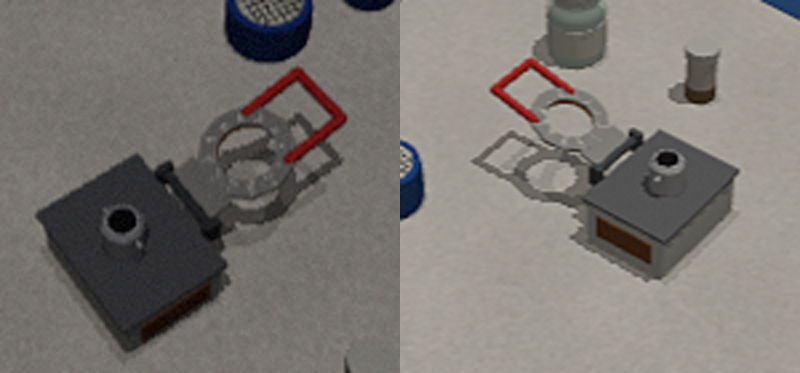

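The left (scene) crop shows the bar corners at (298,71) and (344,118) and the neck top at (123,222). The right (side) crop shows the corners at (494,91) and (531,62) and the neck top at (666,158). The leaf is tilted up a little, with the pin just visible.

```bash
cat >> h.py <<'E'
def tri(a,p,b,q):
    (o1,d1),(o2,d2)=ray(a,*p),ray(b,*q)
    s=np.linalg.lstsq(np.c_[d1,-d2],o2-o1,rcond=None)[0]; x,y=o1+d1*s[0],o2+d2*s[1]
    return (x+y)/2,round(np.linalg.norm(x-y),1)
E
python3 - <<'E'
from h import *
import pickle; a,b=pickle.load(open('c0.pkl','rb'))
P=lambda u,v:(250+u/2.667,180+v/2.667)
for n,p,q in [('neck',(123,222),(266,158)),('bar+x',(344,118),(131,62)),('bar-x',(298,71),(94,91)),('h+x',(212,232),(236,135)),('h-x',(163,172),(196,175)),('lid corner near +y,-x',(140,157),(190,203))]:
    r,e=tri(a,P(*p),b,P(*q)); print(n,np.round(r,1),e)
r=tri(a,(388.5,170),b,(219,230)); print('cell',r)
E
```

```text
neck [609.5 -74.8  96. ] 1.5
bar+x [619.7 132.6 103.7] 6.2
bar-x [558.  126.  103.4] 5.6
h+x [640.   -7.4  66.7] 0.1
h-x [567.4 -15.3  63.9] 3.9
lid corner near +y,-x [540.5 -26.9  53.7] 13.1
cell (array([440.54106187, 296.37761151,  16.56440161]), np.float64(6.5))
```

Request:
arm_command(targets=[{"linear": [-0.0404,-0.0282,-0.0014],"twist": [0,0,0],"gripper": 0},{"linear": [-0.0404,-0.0282,-0.0014],"twist": [0,0,0],"gripper": 0},{"linear": [-0.0404,-0.0282,-0.0014],"twist": [0,0,0],"gripper": 0},{"linear": [-0.0404,-0.0282,-0.0014],"twist": [0,0,0],"gripper": 0},{"linear": [-0.0404,-0.0282,-0.0014],"twist": [0,0,0],"gripper": 0},{"linear": [-0.0404,-0.0282,-0.0014],"twist": [0,0,0],"gripper": 0},{"linear": [-0.0404,-0.0282,-0.0014],"twist": [0,0,0],"gripper": 0}])

```text
time: 1.02
ee_pos: [383.7, 307.4, 241.0]
tool_rot: [-180.0, -0.0, 164.0]
force: [-0.0, 0.4, 0.0]
width: 0.498
```

Request:
arm_command(targets=[{"linear": [-0.0404,-0.0282,-0.0014],"twist": [0,0,0],"gripper": 0},{"linear": [-0.0404,-0.0282,-0.0014],"twist": [0,0,0],"gripper": 0},{"linear": [-0.0404,-0.0282,-0.0014],"twist": [0,0,0],"gripper": 0},{"linear": [-0.0404,-0.0282,-0.0014],"twist": [0,0,0],"gripper": 0},{"linear": [-0.0404,-0.0282,-0.0014],"twist": [0,0,0],"gripper": 0},{"linear": [-0.0404,-0.0282,-0.0014],"twist": [0,0,0],"gripper": 0},{"linear": [-0.0404,-0.0282,-0.0014],"twist": [0,0,0],"gripper": 0}])

```text
time: 1.9
ee_pos: [601.0, 39.6, 250.7]
tool_rot: [-180.0, -0.0, 164.0]
force: [1.1, 1.1, -0.3]
width: 0.497
```

Request:
arm_command(targets=[{"linear": [0,0,0],"twist": [0,0,-7.3],"gripper": 0},{"linear": [0,0,0],"twist": [0,0,-7.3],"gripper": 0},{"linear": [0,0,0],"twist": [0,0,-7.3],"gripper": 0},{"linear": [0,0,0],"twist": [0,0,0],"gripper": 0},{"linear": [0,0,0],"twist": [0,0,0],"gripper": 0}])

```text
time: 2.52
ee_pos: [600.1, 41.1, 250.7]
tool_rot: [-180.0, -0.0, -174.3]
force: [0.1, -0.7, -0.7]
width: 0.502
```

```bash
python3 - <<'E'
from h import *
c=cam('wrist','w1.png'); s=read_state(); print(s['time'],s['ee_pos'],s['tool_rot'],s['q'],s['width'],s['force'])
import pickle; pickle.dump(c,open('w1.pkl','wb')); print(np.round(c['world_from_camera'],4).tolist())
for p in [(609.5,-74.8,98),(619.7,132.6,103.7),(558,126,103.4),(640,-7.4,67)]: print(proj(c,p))
E
```

```text
2.575 [600.18045163  41.06126327 250.82018051] [-1.79995852e+02 -1.30866388e-02 -1.74238658e+02] [-2.65904116e+00  1.97529914e+01  8.48832488e+01 -6.22115171e-03
  7.53760980e+01 -9.84188119e+01] 0.5008584085956015 [0.1576367  0.31318828 0.1000897 ]
[[-0.0998, 0.9563, 0.2748, 529.6286], [0.995, 0.0958, 0.0277, 33.0491], [0.0001, 0.2762, -0.9611, 393.1149], [0.0, 0.0, 0.0, 1.0]]
[185.42059118 222.72884326]
[431.68702846 260.12811955]
[437.43132443 185.85326536]
[269.75364417 253.69707145]
```

View pics/w1.png

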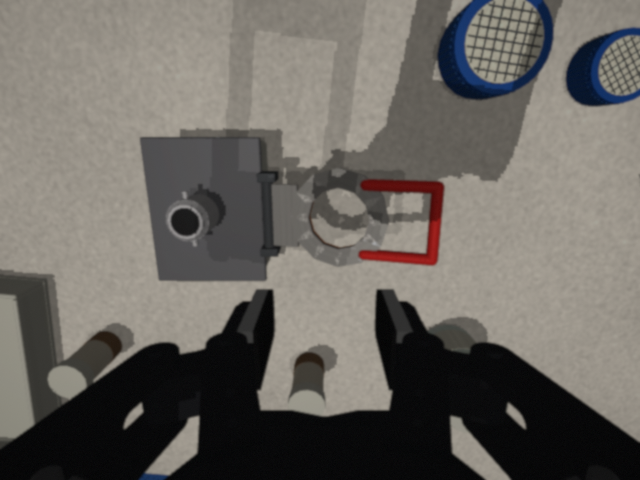

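The wrist view agrees with the stereo estimate: neck at (186,222), bar from (438,185) to (432,262). The pin tips show at about (183,195) and (195,243). I'll pinch the bar now.

Request:
arm_command(targets=[{"linear": [0.0012,0.0445,0.02],"twist": [0,0,0],"gripper": 0},{"linear": [0.0012,0.0445,0.02],"twist": [0,0,0],"gripper": 0},{"linear": [0,0,0.042],"twist": [0,0,0],"gripper": 0},{"linear": [0,0,0.042],"twist": [0,0,0],"gripper": 0},{"linear": [0,0,0.042],"twist": [0,0,0],"gripper": 0},{"linear": [0,0,0],"twist": [0,0,0],"gripper": 0}])

```text
time: 3.32
ee_pos: [585.8, 129.1, 82.0]
tool_rot: [-180.0, -0.4, -174.2]
force: [-0.4, 1.1, -0.1]
width: 0.502
```

Request:
arm_command(targets=[{"linear": [0,0,0],"twist": [0,0,0],"gripper": 1},{"linear": [0,0,0],"twist": [0,0,0],"gripper": 1},{"linear": [0,0,0],"twist": [0,0,0],"gripper": 1},{"linear": [0,0,0],"twist": [0,0,0],"gripper": 1},{"linear": [0,0,0],"twist": [0,0,0],"gripper": 1},{"linear": [0,0,0],"twist": [0,0,0],"gripper": 1}], squeeze=40)

```text
time: 4.08
ee_pos: [590.3, 129.8, 85.6]
tool_rot: [180.0, 0.2, -174.1]
force: [3.4, 3.9, 1.3]
width: 0.099
```

```bash
python3 - <<'E'
from h import *
import pickle
w=pickle.load(open('w1.pkl','rb'))['image'][172:272,136:236]
cv2.imwrite('pics/d.png',cv2.resize(w,(600,600),interpolation=cv2.INTER_CUBIC)[:,:,::-1])
# arc plan in the chamber y-z plane, from 14.3deg to 180
yaw=np.radians(5.9); h=np.array([603,-11.0]); ey=np.array([-np.sin(yaw),np.cos(yaw)])
s=read_state();print(s['ee_pos'],s['tool_rot'],s['force'],s['width'])
t=np.radians(np.linspace(14.3,180,18)); Y=145*np.cos(t);Z=145*np.sin(t)
print(np.round(np.c_[np.diff(Y),-np.diff(Z)],1).tolist())
E
```

```text
[590.34065632 129.80438161  85.59024941] [ 179.97016377    0.18140808 -174.14410629] [3.42692273 3.93833314 1.31942568] 0.09923510578442438
[[-8.1, -23.3], [-11.9, -21.6], [-15.4, -19.2], [-18.4, -16.4], [-20.9, -13.0], [-22.8, -9.3], [-24.1, -5.3], [-24.6, -1.1], [-24.4, 3.1], [-23.6, 7.2], [-22.0, 11.0], [-19.8, 14.6], [-17.1, 17.8], [-13.8, 20.4], [-10.2, 22.4], [-6.2, 23.8], [-2.1, 24.5]]
```

View pics/d.png

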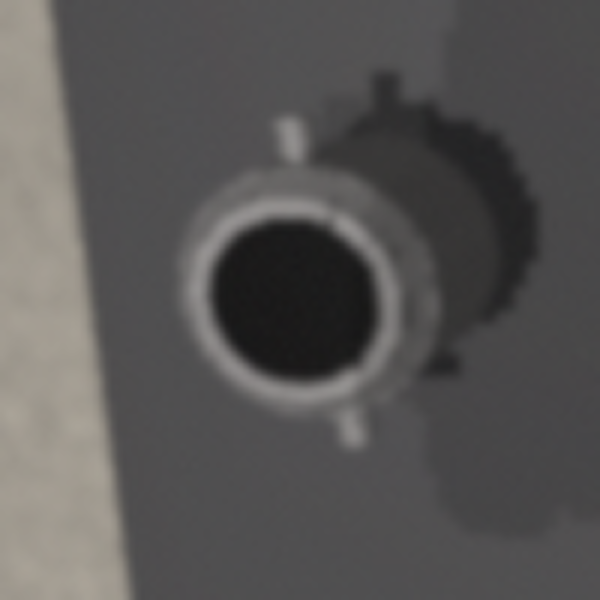

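The crop shows the pin tips at about (288,120) and (352,445), so the pin direction is clear. The bar is gripped; now I swing it along the arc.

Request:
arm_command(targets=[{"linear": [0,-0.0081,-0.0233],"twist": [0,0,0],"gripper": 1},{"linear": [0,-0.0119,-0.0216],"twist": [0,0,0],"gripper": 1},{"linear": [0,-0.0154,-0.0192],"twist": [0,0,0],"gripper": 1},{"linear": [0,-0.0184,-0.0164],"twist": [0,0,0],"gripper": 1},{"linear": [0,-0.0209,-0.013],"twist": [0,0,0],"gripper": 1}])

```text
time: 4.7
ee_pos: [597.5, 57.7, 180.6]
tool_rot: [179.7, 0.2, -174.1]
force: [2.1, 10.0, 8.6]
width: 0.096
```

Request:
arm_command(targets=[{"linear": [0,-0.0228,-0.0093],"twist": [0,0,0],"gripper": 1},{"linear": [0,-0.0241,-0.0053],"twist": [0,0,0],"gripper": 1},{"linear": [0,-0.0246,-0.0011],"twist": [0,0,0],"gripper": 1},{"linear": [0,0,0],"twist": [0,0,0],"gripper": 1}])

```text
time: 5.2
ee_pos: [605.1, -18.1, 195.7]
tool_rot: [-179.9, 0.2, -174.2]
force: [1.0, -0.0, 9.6]
width: 0.099
```

```bash
python3 - <<'E'
from h import *
import pickle
c=pickle.load(open('w1.pkl','rb')); A=onz(c,184,192,85.5);B=onz(c,194.7,246.2,85.5); d=B-A
print(A,B,(A+B)/2,np.linalg.norm(d),np.degrees(np.arctan2(d[1],d[0])))
print('neck top',onz(c,136+296/6,172+297/6,98))
s=read_state();print(s['time'],s['ee_pos'],s['tool_rot'],s['force'],s['width'],s['q'])
E
```

```text
[586.22507395 -80.43004761  85.5       ] [633.39815459 -71.33576966  85.5       ] [609.81161427 -75.88290863  85.5       ] 48.04170509403468 10.911915399532873
neck top [608.45636492 -74.86680145  98.        ]
5.2 [605.0847262  -18.14301707 195.71013537] [-1.79902097e+02  1.65786297e-01 -1.74233996e+02] [ 0.97071649 -0.03589759  9.5647753 ] 0.09890476656109692 [-8.21882162e+00  2.27841230e+01  8.84317900e+01 -5.90047801e-02
  6.85995653e+01 -1.03963242e+02]
```

Request:
arm_command(targets=[{"linear": [0,-0.0244,0.0031],"twist": [0,0,0],"gripper": 1},{"linear": [0,-0.0236,0.0072],"twist": [0,0,0],"gripper": 1},{"linear": [0,-0.022,0.011],"twist": [0,0,0],"gripper": 1},{"linear": [0,-0.0198,0.0146],"twist": [0,0,0],"gripper": 1},{"linear": [0,-0.0171,0.0178],"twist": [0,0,0],"gripper": 1}])

```text
time: 5.82
ee_pos: [615.0, -123.4, 139.4]
tool_rot: [180.0, 0.0, -174.2]
force: [2.8, 1.4, 0.5]
width: 0.092
```

Request:
arm_command(targets=[{"linear": [0,-0.0138,0.0204],"twist": [0,0,0],"gripper": 1},{"linear": [0,-0.0102,0.0224],"twist": [0,0,0],"gripper": 1},{"linear": [0,-0.0062,0.0238],"twist": [0,0,0],"gripper": 1},{"linear": [0,-0.001,0.012],"twist": [0,0,0],"gripper": 1},{"linear": [0,-0.001,0.012],"twist": [0,0,0],"gripper": 1},{"linear": [0,0,0],"twist": [0,0,0],"gripper": 1}])

```text
time: 6.58
ee_pos: [617.5, -154.2, 48.6]
tool_rot: [180.0, -0.1, -174.1]
force: [4.4, 3.4, -1.7]
width: 0.1
```

Request:
arm_command(targets=[{"linear": [0,0,0.0025],"twist": [0,0,0],"gripper": 1},{"linear": [0,0,0],"twist": [0,0,0],"gripper": 1},{"linear": [0,0,0],"twist": [0,0,0],"gripper": 1}])

```text
time: 6.95
ee_pos: [617.6, -154.2, 48.2]
tool_rot: [180.0, -0.0, -174.1]
force: [-0.3, 3.9, 11.6]
width: 0.099
```

The end stop is felt: 11.6 N upward with no further motion. I'll release and fly to the cell.

Request:
arm_command(targets=[{"linear": [0,0,-0.002],"twist": [0,0,0],"gripper": 0.5},{"linear": [0,0,0],"twist": [0,0,0],"gripper": 0.5},{"linear": [0,0,0],"twist": [0,0,0],"gripper": 0.5},{"linear": [0,0,-0.02],"twist": [0,0,0],"gripper": 0.5},{"linear": [0,0,-0.05],"twist": [0,0,0],"gripper": 0.5},{"linear": [0,0,-0.06],"twist": [0,0,0],"gripper": 0.5},{"linear": [0,0,-0.045],"twist": [0,0,0],"gripper": 0.5}])

```text
time: 7.82
ee_pos: [618.1, -154.9, 226.5]
tool_rot: [-179.9, 0.1, -174.1]
force: [1.1, -0.1, 1.0]
width: 0.254
```

Request:
arm_command(targets=[{"linear": [0.0126,0.046,0],"twist": [0,0,0],"gripper": -1},{"linear": [0.0126,0.046,0],"twist": [0,0,0],"gripper": -1},{"linear": [0.0126,0.046,0],"twist": [0,0,0],"gripper": -1},{"linear": [0.0126,0.046,0],"twist": [0,0,0],"gripper": -1},{"linear": [0.0126,0.046,0],"twist": [0,0,0],"gripper": -1}])

```text
time: 8.45
ee_pos: [530.7, 68.9, 224.0]
tool_rot: [-180.0, -0.0, -174.1]
force: [0.4, 0.8, 0.3]
width: 1.0
```

Request:
arm_command(targets=[{"linear": [0.0126,0.046,0],"twist": [0,0,0],"gripper": -1},{"linear": [0.0126,0.046,0],"twist": [0,0,0],"gripper": -1},{"linear": [0.0126,0.046,0],"twist": [0,0,0],"gripper": -1},{"linear": [0.0126,0.046,0],"twist": [0,0,0],"gripper": -1},{"linear": [0.0126,0.046,0],"twist": [0,0,0],"gripper": -1},{"linear": [0,0,0],"twist": [0,0,0],"gripper": -1},{"linear": [0,0,0],"twist": [0,0,0],"gripper": -1}])

```text
time: 9.32
ee_pos: [445.5, 289.6, 224.0]
tool_rot: [-179.9, -0.0, -174.1]
force: [-0.1, -0.2, 0.0]
width: 1.0
```

```bash
python3 - <<'E'
from h import *
import pickle
a=cam('scene');c=cam('wrist')
pickle.dump(c,open('w2.pkl','wb')); s=read_state();print(s['time'],s['ee_pos'],s['tool_rot'],s['q'],s['width'],s['force'])
im=np.zeros((480,800,3),np.uint8); im[:,:,:]=0
im=np.hstack([cv2.resize(c['image'],(480,360)),cv2.resize(a['image'][200:320,250:355],(315,360),interpolation=cv2.INTER_CUBIC)])
cv2.imwrite('pics/e.png',im[:,:,::-1])
E
```

```text
9.425 [445.90493787 289.06243111 224.0895875 ] [-1.79953631e+02 -2.08310327e-02 -1.74190645e+02] [ 2.55298674e+01  1.53514581e+01  9.54712310e+01 -3.91698110e-02
  6.92125709e+01 -7.02655834e+01] 1.0003379592401067 [-0.35647679 -0.45706412  0.1112422 ]
```

View pics/e.png

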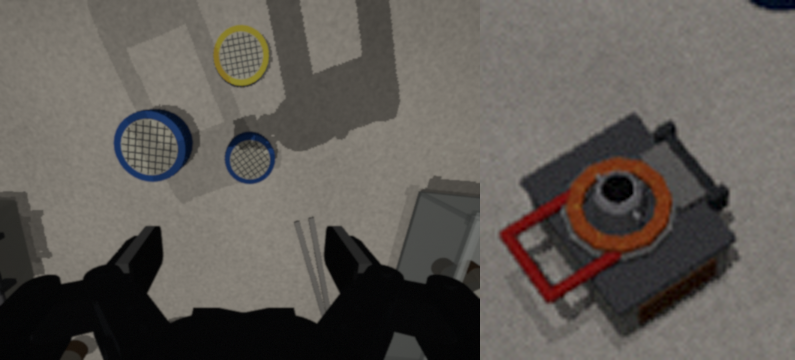

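The leaf is flipped, with the orange seal face up around the neck. In the half-size wrist view the small blue cell is at about (250,158), which is about (333,211) at full size, and its mesh is turned.

```bash
python3 - <<'E'
from h import *
import pickle
c=pickle.load(open('w2.pkl','rb')); im=c['image'][165:260,285:380]
h=cv2.cvtColor(im,cv2.COLOR_RGB2HSV); m=cv2.inRange(h,(105,110,50),(128,255,255))
n,l,s,ce=cv2.connectedComponentsWithStats(m); i=1+np.argmax(s[1:,4]); cs,_=cv2.findContours((l==i).astype(np.uint8),cv2.RETR_CCOMP,cv2.CHAIN_APPROX_NONE)
for k in sorted(cs,key=len)[-2:]:
    e=cv2.fitEllipse(k); u,v=e[0][0]+285,e[0][1]+165; print(len(k),e,u,v,onz(c,u,v,36))
print(proj(c,(450,305,36)))
cv2.imwrite('pics/f.png',cv2.resize(im,(570,570),interpolation=cv2.INTER_CUBIC)[:,:,::-1])
E
```

```text
302 ((48.04931640625, 47.01272201538086), (59.76555252075195, 62.10342025756836), 68.0006332397461) 333.04931640625 212.01272201538086 [440.904872   295.78062077  36.        ]
[341.85059239 222.58084592]
```

View pics/f.png

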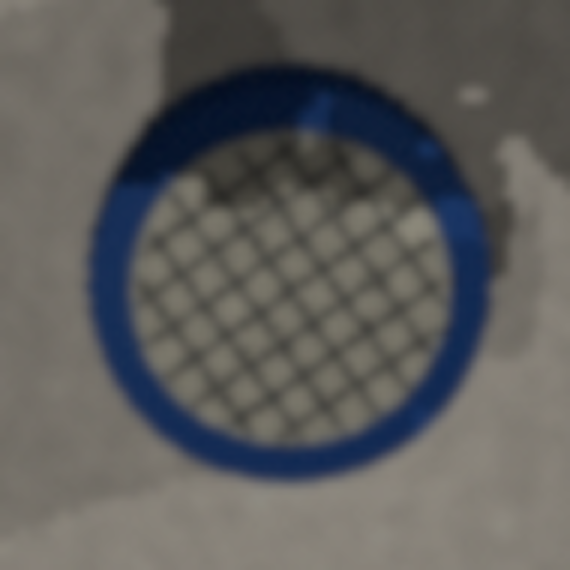

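The cell's top fills a ring centred at about (290,287) in the crop, with its mesh lines lying diagonally. I'll measure the mesh angle as a hint for the keyways.

```bash
python3 - <<'E'
from h import *
import pickle
c=pickle.load(open('w2.pkl','rb')); g=c['image'].astype(np.float32).mean(2)
# rectify onto the plane z=36: 0.25 mm per pixel, columns = world x, rows = world y
ctr=onz(c,333.3,212.8,36); print(ctr)
q=[(-22,-22),(22,-22),(22,22),(-22,22)]
H=cv2.getPerspectiveTransform(np.float32([proj(c,ctr+[x,y,0]) for x,y in q]),np.float32([((x+22)*4,(y+22)*4) for x,y in q]))
r=cv2.warpPerspective(g,H,(177,177),flags=cv2.INTER_CUBIC); r-=cv2.GaussianBlur(r,(0,0),12)
yy,xx=np.mgrid[-88:89,-88:89]; w=np.clip(1-(xx**2+yy**2)/88**2,0,1); w[xx**2+yy**2>84**2]=0
F=np.abs(np.fft.fftshift(np.fft.fft2(r*w,(1024,1024))));
for k in range(4):
    j,i=np.unravel_index(F.argmax(),F.shape); fx,fy=i-512,j-512; print(round(np.degrees(np.arctan2(fy,fx)),1),'period mm',round(1024/np.hypot(fx,fy)/4,2),int(F[j,i]))
    F[max(0,j-12):j+13,max(0,i-12):i+13]=0
E
```

```text
[441.61541479 296.09067899  36.        ]
-138.8 period mm 6.02 58841
41.2 period mm 6.02 58841
-48.8 period mm 6.02 58513
131.2 period mm 6.02 58513
```

Request:
arm_command(targets=[{"linear": [0.0036,0.0074,0],"twist": [0,0,0],"gripper": -1},{"linear": [0,0,0.03],"twist": [0,0,-8],"gripper": -1},{"linear": [0,0,0.03],"twist": [0,0,-8],"gripper": -1},{"linear": [0,0,0.03],"twist": [0,0,-8],"gripper": -1},{"linear": [0,0,0.04],"twist": [0,0,0],"gripper": -1},{"linear": [0,0,0.03],"twist": [0,0,0],"gripper": -1},{"linear": [0,0,0.02],"twist": [0,0,0],"gripper": -1},{"linear": [0,0,0.01],"twist": [0,0,0],"gripper": -1}])

```text
time: 10.42
ee_pos: [440.9, 296.6, 33.2]
tool_rot: [180.0, -0.1, -150.2]
force: [0.3, -0.7, 0.7]
width: 1.0
```

Request:
arm_command(targets=[{"linear": [0,0,0.014],"twist": [0,0,0],"gripper": -1},{"linear": [0,0,0.009],"twist": [0,0,0],"gripper": -1},{"linear": [0,0,0.005],"twist": [0,0,0],"gripper": -1},{"linear": [0,0,0],"twist": [0,0,0],"gripper": -1}])

```text
time: 10.92
ee_pos: [441.2, 297.1, 6.2]
tool_rot: [-180.0, -0.0, -150.1]
force: [0.6, 0.2, 0.2]
width: 0.997
```

Request:
arm_command(targets=[{"linear": [0,0,0],"twist": [0,0,0],"gripper": 1},{"linear": [0,0,0],"twist": [0,0,0],"gripper": 1},{"linear": [0,0,0],"twist": [0,0,0],"gripper": 1},{"linear": [0,0,0],"twist": [0,0,0],"gripper": 1},{"linear": [0,0,0],"twist": [0,0,0],"gripper": 1}], squeeze=70)

```text
time: 11.55
ee_pos: [441.6, 297.4, 7.2]
tool_rot: [-180.0, 0.1, -150.1]
force: [-1.3, -1.1, 5.6]
width: 0.708
```

Request:
arm_command(targets=[{"linear": [0,0,-0.01],"twist": [0,0,0],"gripper": 1},{"linear": [0,0,-0.03],"twist": [0,0,0],"gripper": 1},{"linear": [0,0,-0.04],"twist": [0,0,0],"gripper": 1},{"linear": [0,0,-0.045],"twist": [0,0,0],"gripper": 1},{"linear": [0,0,-0.04],"twist": [0,0,0],"gripper": 1},{"linear": [0,0,0],"twist": [0,0,0],"gripper": 1},{"linear": [0,0,0],"twist": [0,0,0],"gripper": 1}])

```text
time: 12.42
ee_pos: [440.6, 296.9, 171.0]
tool_rot: [-180.0, -0.0, -150.1]
force: [-1.1, -0.7, -1.5]
width: 0.706
```

```bash
python3 - <<'E'
from h import *
import pickle
c=cam('wrist');cv2.imwrite('pics/g.png',c['image'][:,:,::-1]);pickle.dump(c,open('w3.pkl','wb')); s=read_state();print(s['time'],s['ee_pos'],s['tool_rot'],s['q'],s['width'],s['force'])
p=s['ee_pos']; print([proj(c,p+[0,0,z]) for z in(20,30)])
E
```

```text
12.475 [440.15493673 296.62677569 170.31920995] [ 1.79997452e+02 -1.28959248e-01 -1.50131096e+02] [ 2.65215300e+01  1.87565754e+01  9.91564755e+01 -5.63603504e-03
  6.22158373e+01 -9.33447386e+01] 0.7095507944447697 [-0.15213458 -0.3120485  -1.0990741 ]
[array([325.90918042, 331.22516211]), array([326.04719425, 345.80888864])]
```

View pics/g.png

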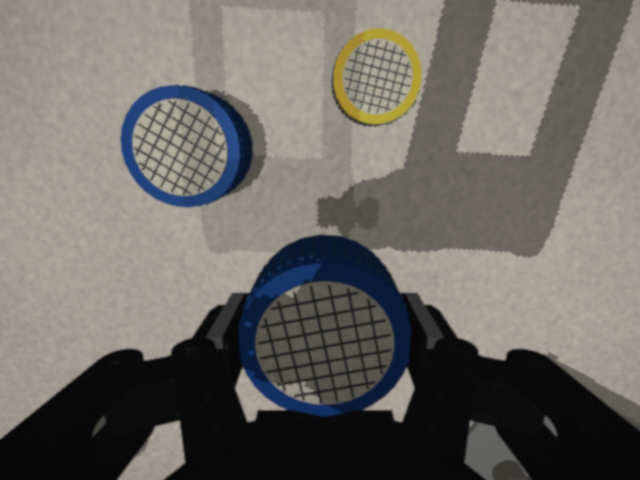

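The cell is held squarely: its top is centred at about (325,342), and the TCP axis projects to (326,344). I'll measure the offset and mesh angle in the grip.

```bash
python3 - <<'E'
from h import *
import pickle
c=pickle.load(open('w3.pkl','rb')); g=c['image'].astype(np.float32).mean(2); p=np.array([440.15,296.63,170.3])
im=c['image']; h=cv2.cvtColor(im,cv2.COLOR_RGB2HSV); m=(h[:,:,1]<90).astype(np.uint8); roi=np.zeros_like(m); roi[275:412,245:405]=1
m=cv2.morphologyEx(m*roi,cv2.MORPH_CLOSE,np.ones((7,7))); n,l,s,ce=cv2.connectedComponentsWithStats(m); i=l[342,325]; print(s[i])
k=cv2.convexHull(max(cv2.findContours((l==i).astype(np.uint8),0,1)[0],key=len)); e=cv2.fitEllipse(k); print(e)
ctr=onz(c,*e[0],p[2]+29); print('offset world',ctr-p)
q=[(-22,-22),(22,-22),(22,22),(-22,22)]
H=cv2.getPerspectiveTransform(np.float32([proj(c,ctr+[x,y,0]) for x,y in q]),np.float32([((x+22)*4,(y+22)*4) for x,y in q]))
r=cv2.warpPerspective(g,H,(177,177),flags=cv2.INTER_CUBIC); r-=cv2.GaussianBlur(r,(0,0),12)
yy,xx=np.mgrid[-88:89,-88:89]; w=np.clip(1-(xx**2+yy**2)/76**2,0,1)
F=np.abs(np.fft.fftshift(np.fft.fft2(r*w,(1024,1024)))); F[492:533,492:533]=0
for _ in range(4):
    j,i=np.unravel_index(F.argmax(),F.shape); fx,fy=i-512,j-512; print(round(np.degrees(np.arctan2(fy,fx)),1),round(1024/np.hypot(fx,fy)/4,2))
    F[max(0,j-12):j+13,max(0,i-12):i+13]=0
E
```

```text
[  255   281   140   124 13667]
((324.37518310546875, 342.5525207519531), (124.20055389404297, 139.88746643066406), 89.87614440917969)
offset world [-0.28350666 -0.84620121 29.        ]
-138.8 6.02
41.2 6.02
-48.8 6.02
131.2 6.02
```

Request:
arm_command(targets=[{"linear": [0.0021,-0.0226,0],"twist": [0,0,0],"gripper": 1},{"linear": [0.0043,-0.0452,0],"twist": [0,0,0],"gripper": 1},{"linear": [0.0043,-0.0452,0],"twist": [0,0,0],"gripper": 1},{"linear": [0.0043,-0.0452,0],"twist": [0,0,0],"gripper": 1},{"linear": [0.0043,-0.0452,0],"twist": [0,0,0],"gripper": 1},{"linear": [0.0043,-0.0452,0],"twist": [0,0,0],"gripper": 1}])

```text
time: 13.22
ee_pos: [543.8, 68.4, 169.4]
tool_rot: [179.9, -0.2, -150.1]
force: [1.3, 0.4, -1.3]
width: 0.71
```

Request:
arm_command(targets=[{"linear": [0.0043,-0.0452,0],"twist": [0,0,0],"gripper": 1},{"linear": [0.0043,-0.0452,0],"twist": [0,0,0],"gripper": 1},{"linear": [0.0043,-0.0452,0],"twist": [0,0,0],"gripper": 1},{"linear": [0.0018,-0.0224,0],"twist": [0,0,0],"gripper": 1}])

```text
time: 13.72
ee_pos: [610.3, -76.5, 169.4]
tool_rot: [179.9, -0.1, -150.2]
force: [-0.6, 0.6, -1.2]
width: 0.703
```

Request:
arm_command(targets=[{"linear": [0,0,0],"twist": [0,0,7.6],"gripper": 1},{"linear": [0,0,0],"twist": [0,0,7.6],"gripper": 1},{"linear": [0,0,0],"twist": [0,0,7.6],"gripper": 1},{"linear": [0,0,0],"twist": [0,0,7.5],"gripper": 1},{"linear": [0,0,0],"twist": [0,0,0],"gripper": 1},{"linear": [0,0,0],"twist": [0,0,0],"gripper": 1}])

```text
time: 14.48
ee_pos: [610.0, -74.0, 170.6]
tool_rot: [180.0, -0.1, 179.7]
force: [-0.2, -0.9, -1.7]
width: 0.704
```

```bash
python3 - <<'E'
from h import *
import pickle
L={n:cam(n) for n in('scene','side','wrist')};pickle.dump(L,open('w4.pkl','wb')); s=read_state();print(s['time'],s['ee_pos'],s['tool_rot'],s['q'],s['width'],s['force'])
print('to go world',np.array([609.6,-74.8])-s['ee_pos'][:2])
a=L['scene'];u,v=proj(a,(609,-75,120)).astype(int);b=L['side'];U,V=proj(b,(609,-75,120)).astype(int)
im=np.hstack([cv2.resize(x['image'][v-50:v+70,u-60:u+60],(400,400),interpolation=cv2.INTER_CUBIC) for x,u,v in((a,u,v),(b,U,V))]);cv2.imwrite('pics/i.png',im[:,:,::-1])
E
```

```text
14.625 [610.35143283 -74.31553962 171.08798324] [ 1.79996532e+02 -2.76603899e-02  1.79647310e+02] [-1.33743178e+01  2.50460862e+01  8.85444193e+01 -3.11306009e-03
  6.64372251e+01 -1.03020382e+02] 0.7099726988733802 [ 0.06928586  0.89044557 -1.08936766]
to go world [-0.75143283 -0.48446038]
```

View pics/i.png

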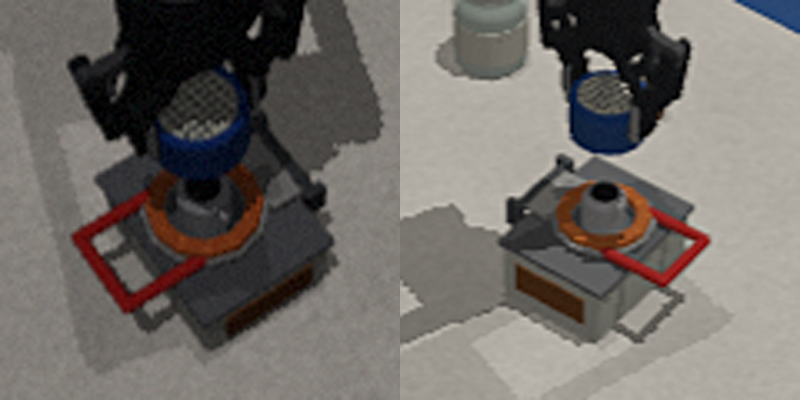

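The cell hangs above the neck at the intended place, with the leaf flat and the seal up. I'll descend.

Request:
arm_command(targets=[{"linear": [0.0007,-0.0005,0.03],"twist": [0,0,0],"gripper": 1},{"linear": [0,0,0.02],"twist": [0,0,0],"gripper": 1},{"linear": [0,0,0.01],"twist": [0,0,0],"gripper": 1},{"linear": [0,0,0.003],"twist": [0,0,0],"gripper": 1},{"linear": [0,0,0],"twist": [0,0,0],"gripper": 1}])

```text
time: 15.25
ee_pos: [610.2, -75.1, 108.8]
tool_rot: [-180.0, 0.0, 179.6]
force: [-0.1, 0.6, -1.0]
width: 0.702
```

Request:
arm_command(targets=[{"linear": [0,0,0.002],"twist": [0,0,0],"gripper": 1},{"linear": [0,0,0.002],"twist": [0,0,0],"gripper": 1},{"linear": [0,0,0.002],"twist": [0,0,0],"gripper": 1},{"linear": [0,0,0.002],"twist": [0,0,0],"gripper": 1},{"linear": [0,0,0],"twist": [0,0,0],"gripper": 1}])

```text
time: 15.88
ee_pos: [609.6, -75.0, 100.1]
tool_rot: [-180.0, -0.0, 179.6]
force: [-1.1, 0.2, -1.7]
width: 0.708
```

Request:
arm_command(targets=[{"linear": [0,0,0.0015],"twist": [0,0,0],"gripper": 1},{"linear": [0,0,0.0015],"twist": [0,0,0],"gripper": 1},{"linear": [0,0,0.001],"twist": [0,0,0],"gripper": 1},{"linear": [0,0,0.001],"twist": [0,0,0],"gripper": 1},{"linear": [0,0,0.001],"twist": [0,0,0],"gripper": 1},{"linear": [0,0,0],"twist": [0,0,0],"gripper": 1},{"linear": [0,0,0],"twist": [0,0,0],"gripper": 1}])

```text
time: 16.75
ee_pos: [609.8, -75.0, 94.3]
tool_rot: [-180.0, 0.0, 179.6]
force: [0.2, -0.1, -1.3]
width: 0.704
```

Request:
arm_command(targets=[{"linear": [0,0,0.001],"twist": [0,0,0],"gripper": 1},{"linear": [0,0,0.001],"twist": [0,0,0],"gripper": 1},{"linear": [0,0,0.001],"twist": [0,0,0],"gripper": 1},{"linear": [0,0,0.001],"twist": [0,0,0],"gripper": 1},{"linear": [0,0,0],"twist": [0,0,0],"gripper": 1},{"linear": [0,0,0],"twist": [0,0,0],"gripper": 1}])

```text
time: 17.5
ee_pos: [609.8, -75.0, 90.3]
tool_rot: [-180.0, -0.0, 179.6]
force: [0.7, -0.1, -1.6]
width: 0.708
```

No resistance at 83 mm rim height, which is below the pin top, so the keyways are over the pin. Pressing on.

Request:
arm_command(targets=[{"linear": [0,0,0.002],"twist": [0,0,0],"gripper": 1},{"linear": [0,0,0.002],"twist": [0,0,0],"gripper": 1},{"linear": [0,0,0.002],"twist": [0,0,0],"gripper": 1},{"linear": [0,0,0.001],"twist": [0,0,0],"gripper": 1},{"linear": [0,0,0.001],"twist": [0,0,0],"gripper": 1},{"linear": [0,0,0],"twist": [0,0,0],"gripper": 1}], squeeze=100)

```text
time: 18.25
ee_pos: [609.7, -75.0, 82.5]
tool_rot: [-180.0, -0.0, 179.6]
force: [-1.8, 0.9, 1.8]
width: 0.702
```

Request:
arm_command(targets=[{"linear": [0,0,0.001],"twist": [0,0,0],"gripper": 1},{"linear": [0,0,0.001],"twist": [0,0,0],"gripper": 1},{"linear": [0,0,0.001],"twist": [0,0,0],"gripper": 1},{"linear": [0,0,0.001],"twist": [0,0,0],"gripper": 1},{"linear": [0,0,0],"twist": [0,0,0],"gripper": 1},{"linear": [0,0,0],"twist": [0,0,0],"gripper": 1}])

```text
time: 19.0
ee_pos: [609.8, -75.0, 78.8]
tool_rot: [-180.0, 0.0, 179.6]
force: [-2.4, 0.6, 7.3]
width: 0.698
```

Request:
arm_command(targets=[{"linear": [0,0,0.001],"twist": [0,0,0],"gripper": 1},{"linear": [0,0,0.001],"twist": [0,0,0],"gripper": 1},{"linear": [0,0,0.0005],"twist": [0,0,0],"gripper": 1},{"linear": [0,0,0.0005],"twist": [0,0,0],"gripper": 1},{"linear": [0,0,0],"twist": [0,0,0],"gripper": 1},{"linear": [0,0,0],"twist": [0,0,0],"gripper": 1}])

```text
time: 19.75
ee_pos: [609.8, -75.0, 77.3]
tool_rot: [-180.0, 0.0, 179.6]
force: [-7.4, 1.0, 19.5]
width: 0.699
```

Request:
arm_command(targets=[{"linear": [0,0,0.0005],"twist": [0,0,0],"gripper": 1},{"linear": [0,0,0],"twist": [0,0,0],"gripper": 1},{"linear": [0,0,0],"twist": [0,0,0],"gripper": 1},{"linear": [0,0,0],"twist": [0,0,0],"gripper": 1},{"linear": [0,0,0],"twist": [0,0,0],"gripper": 1},{"linear": [0,0,0],"twist": [0,0,0],"gripper": 1}])

```text
time: 20.5
ee_pos: [609.8, -75.0, 77.3]
tool_rot: [-180.0, 0.0, 179.6]
force: [-7.8, 2.1, 23.0]
width: 0.704
```

```bash
python3 - <<'E'
from h import *
L={n:cam(n) for n in('scene','side')}; s=read_state();print(s['time'],s['ee_pos'],s['tool_rot'],s['width'],s['force'])
im=[]
for x in L.values():
    u,v=proj(x,(609,-75,80)).astype(int); im.append(cv2.resize(x['image'][v-55:v+45,u-50:u+50],(400,400),interpolation=cv2.INTER_CUBIC))
cv2.imwrite('pics/j.png',np.hstack(im)[:,:,::-1])
E
```

```text
20.6 [609.82701772 -74.96871981  77.33634073] [-1.79981980e+02  4.58090146e-02  1.79575579e+02] 0.6957961358242692 [-7.84981734  1.74751933 22.3303265 ]
```

View pics/j.png

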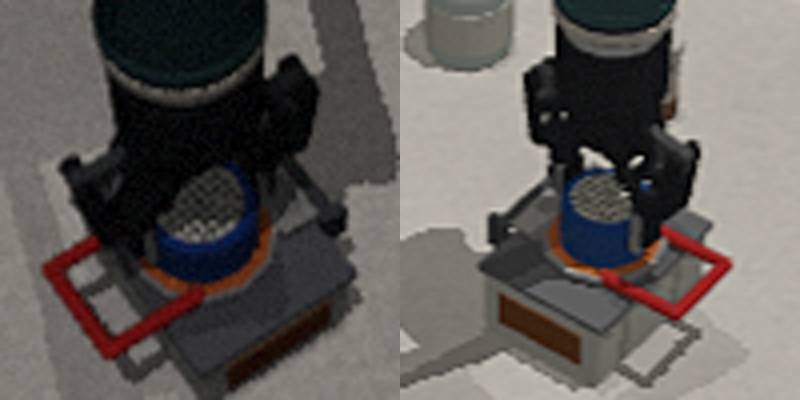

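Both views show the cell seated on the seal, held upright by the fingers, with the leaf lying flat. The force rose to 23 N with no further travel, so it is at the stop. I'm handing in.

```bash
python3 -c "
from station import *
print(close_job())"
```

```text
the job is handed in; nothing more can be done
None
```

I flipped the leaf over by its red bar to the end stop and put the small blue cell over the neck. It is pushed fully home, and the gripper is still holding it there. I handed the job in at about 20.6 s.

- **Leaf:** pushing down at the bar gave 11.6 N with no further travel, and the pictures show the orange seal face up around the neck.
- **Keyways:** I set the cell's angle from its top mesh, assuming the keyways line up with it. The rim then passed the pin with no resistance, so no turning search was needed.
- **Home:** the seal's spring force built up as expected. The last 0.5 mm of commanded push raised the force from 19.5 to about 22–23 N without the cell moving, so it is on the stop.
- **Left over:** a sideways force of about 8 N remained at the end, so the cell probably sits slightly off-centre on the neck. I did not correct it.
- **Other items:** I steered clear of the vials, jar, dish and forceps, but I did not measure their positions again at the end.

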